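# Drive the grinder insert out of a pepper mill

## Robot

A 6-joint arm with a two-finger parallel gripper is mounted at the origin on the work surface. World frame = base frame: x ahead of the robot, y to its left, z up, the work surface at z = 0. Lengths are in m, angles in rad, forces in N, time in s.
With the tool pointing down it reaches from about 0.275 to 0.725 m from the base axis. Payload 15.9 kg.
Tool frame: the origin (TCP) lies at the very end of the fingers, on their centre line; the grasp point (between the pads) lies 19 mm behind it (manip.grasp_offset is the distance from the TCP to the grasp point, in m); z points along the fingers, y is the line along which they close (so a half turn about z gives the same grasp; the last joint's range is limited). The gripper opens to 85 mm and grips with 20 to 120 N. Pads are 22 mm wide; open, the fingers measure 114 mm over their backs; the gripper's body (76 mm by 85 mm) begins 54 mm behind the grasp point. The pads swing forward as they close: fully open they stand 13 mm farther back than shut.
Start: joints at [0, 0.213, -0.034, 1.323, 0, 1.571], TCP at [0.5, -0, 0.231] pointing down, gripper open.
Joint ranges: [-2.98, 2.98], [-0.74, 1.72], [-1.14, 1.35], [-2.1, 2.04], [-1.57, 1.44], [-3.14, 3.14]. Speed limits (rad/s): [1.89, 1.89, 2.39, 2.57, 3.14, 3.14].

## Interface

Orientations are given as a unit quaternion [w, x, y, z].
In Python, from rig import readout, capture, camera_params, finish_job, manip gives the robot as it stands.
- The arm moves only by the shell command python3 -m jog 'ROWS'. ROWS is text: rows parted by semicolons, each of 7 numbers parted by spaces: the shift along the tool's x, y, z as a fraction of full scale, then the turn, a rotation vector about the tool's x, y, z as a fraction of full scale, then the opening, from 0 (shut) to 1 (fully open). In form: x y z rx ry rz hand; .... A call has 1 to 12 rows; each row shifts and turns the commanded pose from where the row before left it, along the tool's axes as they then stand; what a row does not reach is not made up. Full scale, the value 1, is 0.5 m for a shift and pi/2 rad for a turn. A row lasts 1/12 s, in which the tool goes at most 41.7 mm and 7.16 degrees, less where a joint would pass 70% of its speed; a pose out of reach is approached as far as the arm can. A call with a number of a shift or a turn outside -1 to 1 is refused whole. A call with a gripper value outside its range is refused whole. The fingers move at their own pace and stop on an object; the grip force is fixed at half the most. Time passes only in rows, so rows that do not move let the fingers close. It gives the time, the measured TCP pose, the force, the opening and the grip force at its end, in the units of the state.
- readout.read_state(): the state, without advancing time (a new reading comes with each control period).
- capture(name): name is "scene" or "side" or "wrist"; returns (picture, depth): 400x640x3 uint8, red, green, blue; 400x640 float32, m along the optical axis (not along the pixel's ray), 0 where there is no reading.
- camera_params(name): a dict with "fx", "fy", "cx", "cy" (pixels), "rvec" (rotation vector, rad) and "tvec" (3), from world to camera coordinates, as OpenCV has them; the wrist camera has in their place "tool_from_camera" (4x4, takes a point from camera to tool coordinates, whose origin is the TCP and whose axes are the flange's). Camera axes: x right, y down, z forward; pixel columns grow to the right and rows downward; lengths in m; the calibration is good to about 2 mm. The wrist camera is an equidistant fisheye: a pixel r from the principal point sees the ray r / f radians off the axis. A picture is of the moment at which its call begins: read the wrist's pose just before it. camera_params takes no time and is no camera call.
- finish_job(): hands the job in; it is judged then, once.
The state is a dict: "time_s": time; "q": joint angles; "joint_velocities": joint speeds; "joint_torque": joint torques, N m; "eef_pos": TCP position; "orientation": TCP orientation; "wrist_force": force on the tool from outside, world axes, zero at the start; "ft_torque": the same for the moment, N m; "grip_width": finger opening in m; "grasp_force": force on a finger pad.
Only numpy, scipy, OpenCV 4.12 (cv2) and the standard library are available. Lean on these libraries where they do the work, as an engineer would, in place of code of your own. Each camera call takes 0.05 s, during which the arm holds its last target. There are 200 camera calls.

## Task

The worn ceramic grinder insert is stuck in the lower end of the pepper mill body that is held upright in the wooden bridge stand. Take the steel drift with the wooden handle out of its block, put it down the bore of the mill from above and press the insert out gently and steadily, without hammering or jamming, so that it drops into the dish below; then put the drift back in its block, fully home, and let go. Leave the other things on the table alone.

Things in the scene. Friction and masses are not known exactly. Their poses are not given: they have to be found in the camera images.
- stand: FIXED: pepper mill of turned brown wood held upright in a light wooden bridge (90 mm along its x, 160 mm along its y, shelf's upper face 84 mm above the table, open below to its front and back). Origin on the table on the nominal axis of the mill, z up. The mill's foot (57 mm across, 60 to 90 mm above the table) is on this axis; the neck above it (up to 55 mm across, 90 to 135 mm) sits off it
- mill_top (a point): 135 mm above the table on the NOMINAL axis, level with the neck's flat metal top. The neck is fitted off-centre: it and its bore lie 4.5 mm sideways from here, firmly, in a direction that differs each time and is not in this reading: find the bore by feel or by eye. Bore: 18.4 mm, sharp-edged, 45 mm deep, then a 30.4 mm bore in the foot for 30 mm, open below, where the insert sits
- insert: worn grinder insert: white ceramic ring, 28 mm diameter, 22 mm high, 9 mm hole; origin at the centre of its underside. Starts in the wide bore, its upper face 46 to 49 mm below the mill's top, held by friction: 8 to 20 N straight down slides it. A springy seat 65 mm below the mill's top grips it; it drops by itself once its upper face is 68 mm below the mill's top
- insert_mid (a point): centre of the worn insert (11 mm above its underside)
- dish: low white ceramic dish, loose on the table under the mill, rim diameter 92 mm, 24 mm high; origin at the centre of its underside
- block: FIXED wooden block, 80 x 80 mm, 82 mm high, with one round upright hole of 21 mm diameter and 76 mm depth in the middle of its top, where the drift stands; origin at the centre of its underside, z up
- drift: drift: steel rod 16 mm in diameter and 70 mm long (nose chamfered to 14 mm), then a 34 mm collar from 70 to 76 mm, then a round wooden handle, 24 mm diameter, from 76 to 122 mm; 0.15 to 0.27 kg. Origin at the centre of its nose, z towards the handle. Starts upright in the block, collar on the block's top, nose 12 mm above the table. In the mill it goes 70 mm down until the collar meets the top
- drift_grip (a point): point on the axis of the drift at the middle of its handle, 99 mm from the nose: the place to grip it
- spare: a new insert, like the worn one, standing on the table: leave it
- mill_head: brown turned wooden head of the mill, 52 mm diameter, 52 mm high, standing on the table: leave it
- jar: amber pepper jar, 52 mm diameter, 85 mm high: leave it
Mind the look-alikes: they are no part of the job. There is more than one size of the block; the one meant has the size given above.

How it is judged:
On the way, in this order (a step that is already met when the one before it is completed fails the run):
1. the drift is drawn out of its block (z of drift in the frame of block above 0.084 m and contact force between the fingers and drift above 1 N), for 0.1 s.
2. the held drift is in the mill's bore and has started the insert downwards, still in the bore (horizontal distance between drift and stand below 0.008 m and z of drift in the frame of stand below 0.1 m and distance of insert_mid from where it was at the start of the episode above 0.004 m and z of insert in the frame of stand above 0.03 m and contact force between the fingers and drift above 1 N), for 0.05 s.
3. the insert has dropped into the dish (height (world z) of insert_mid below 0.035 m and horizontal distance between insert_mid and dish below 0.042 m), for 0.2 s.
At the end, for the whole second after the job is handed in: The worn insert lies still in the dish under the mill (its centre within 42 mm of the dish's axis and lower than 35 mm; the dish within 30 mm of the mill's axis), and the drift stands at rest and upright (within 0.06 rad) in its block, collar down (nose lower than 15 mm above the table) (all of step 3 and linear speed of each of insert, drift below 0.02 m/s and horizontal distance between dish and stand below 0.03 m and z of drift in the frame of block below 0.015 m and horizontal distance between drift and block below 0.005 m and angle between drift's own z axis and vertical below 0.06 rad); the robot touches nothing.
It fails at once if the drift is pressed on the mill or its stand with more than 45 N (jammed, hammered or bottomed hard) (contact force between drift and stand above 45 N).
It fails at once if the insert is pushed with more than 35 N: it would chip (contact force between drift and insert above 35 N).
It fails at once if the spare insert, mill head or jar is disturbed by more than 20 mm (distance of any of spare, mill_head, jar from where it was at the start of the episode above 0.02 m).
It also fails if it takes over 72 s, if anything falls off the work surface, if the arm or the gripper's body presses on something with over 40 N, if the wrist force passes 120 N, or if a joint passes its speed limit or range.

## Working session

There is one attempt and no reset: what is moved stays moved. The work goes in short steps, Python scripts to look and compute and a shell command to move; the robot and the scene stay as the last step left them, time stands still between calls to the robot, and variables do not carry over. Pictures are saved under pics/ and viewed, at most 11 in all, crops included, and the job is handed in when it is done.

```bash
ls; mkdir -p pics
python3 - <<'E'
from rig import readout, capture, camera_params, manip
import cv2,numpy as np
print(readout.read_state())
for n in("scene","side"):
    im,d=capture(n); cv2.imwrite(f"pics/{n}0.png",im[:,:,::-1]); np.save(f"pics/{n}0.npy",d)
    print(n,camera_params(n))
print(camera_params("wrist"),manip.grasp_offset)
E
```

```text
pics
{'time_s': 0.0, 'q': array([-2.35853455e-05,  2.13360348e-01, -3.50902513e-02,  1.32350073e+00,
        5.34507144e-05,  1.57075415e+00]), 'joint_velocities': array([-3.32459715e-04,  1.34289086e-03,  8.76903463e-04, -5.57366766e-04,
        8.60098721e-05, -4.61017352e-04]), 'joint_torque': array([-1.43474466e-03, -6.86183596e+01,  4.87125492e+01,  1.75234705e-02,
       -1.83502889e-04, -7.31988712e-05]), 'eef_pos': array([4.99642892e-01, 5.08479526e-06, 2.30801710e-01]), 'orientation': array([-4.27266461e-04,  7.07100100e-01,  7.07113226e-01, -3.89444249e-04]), 'wrist_force': array([-0.65563312,  0.18504036, -0.09485839]), 'ft_torque': array([0.00613846, 0.03785067, 0.01042951]), 'grasp_force': 0.0, 'grip_width': 0.08541843526645332}
scene {'fx': 414.4589565254603, 'fy': 414.4589565254603, 'cx': 312.52412912061527, 'cy': 203.65042140571586, 'rvec': array([ 1.54711386,  2.09785613, -0.75375695]), 'tvec': array([ 0.21405546, -0.33441365,  1.24988997])}
side {'fx': 502.69038579718836, 'fy': 502.69038579718836, 'cx': 321.09521372259576, 'cy': 199.18746056336974, 'rvec': array([ 2.05073691, -0.5407882 ,  0.29663529]), 'tvec': array([-0.54157264,  0.2051635 ,  0.77642749])}
{'fx': 309.70691628693146, 'fy': 309.70691628693146, 'cx': 320.4244075054706, 'cy': 205.30888329881444, 'tool_from_camera': array([[ 3.01126334e-04, -9.54775844e-01, -2.97326416e-01,
         7.64174227e-02],
       [ 9.99999949e-01,  3.18226406e-04, -9.10974174e-06,
        -4.26249346e-04],
       [ 1.03314878e-04, -2.97326398e-01,  9.54775891e-01,
        -1.43077641e-01],
       [ 0.00000000e+00,  0.00000000e+00,  0.00000000e+00,
         1.00000000e+00]])} 0.0187
```

View pics/scene0.png

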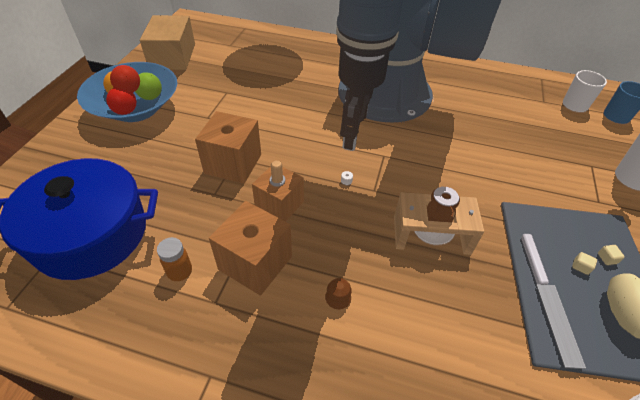

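View pics/side0.png

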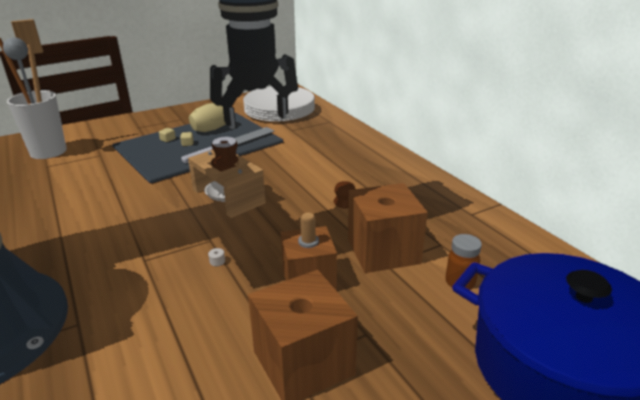

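The scene picture shows the drift at about (277,175) in the small block, and the mill's neck at (446,197). The two larger blocks at (228,150) and (252,250) are look-alikes. In the side picture the drift is at (308,230) and the mill at (223,150).

```bash
cat > h.py <<'E'
import numpy as np,cv2
from scipy.spatial.transform import Rotation as R
from scipy.optimize import least_squares
from rig import readout,capture,camera_params
def cloud(n,d):
    c=camera_params(n); v,u=np.mgrid[:400,:640]
    P=np.stack([(u-c['cx'])/c['fx']*d,(v-c['cy'])/c['fy']*d,d],-1)
    W=(P-c['tvec'])@R.from_rotvec(c['rvec']).as_matrix()
    W[d==0]=np.nan
    return W
def circ(p,r=None):
    m=p.mean(0)
    if r: return least_squares(lambda x:np.hypot(*(p-x[:2]).T)-r,m,loss='soft_l1',f_scale=.001).x
    return least_squares(lambda x:np.hypot(*(p-x[:2]).T)-x[2],[*m,.02],loss='soft_l1',f_scale=.001).x
E
python3 - <<'E'
from h import *
for n,dp,mp in(("scene",(277,175),(446,197)),("side",(308,225),(223,148))):
    im=cv2.imread(f"pics/{n}0.png"); d=np.load(f"pics/{n}0.npy"); W=cloud(n,d)
    print(n,'drift px',W[dp[1],dp[0]],'mill px',W[mp[1],mp[0]])
    q=W[dp[1],dp[0]]; near=np.hypot(W[...,0]-q[0],W[...,1]-q[1])
    z=W[...,2]
    with np.errstate(all='ignore'):
        for lo,hi,rr in((.092,.130,.03),(.131,.140,.03)):
            p=W[(near<rr)&(z>lo)&(z<hi)]; print('handle',lo,len(p),p.mean(0), circ(p[:,:2],.012))
        p=W[(near<.07)&(z>.079)&(z<.085)]; print('blocktop',len(p),cv2.minAreaRect((p[:,:2]*1000).astype(np.float32)))
        q=W[mp[1],mp[0]]; near=np.hypot(W[...,0]-q[0],W[...,1]-q[1])
        p=W[(near<.05)&(z>.131)&(z<.14)]; print('milltop',len(p),p.mean(0),cv2.minEnclosingCircle((p[:,:2]*1000).astype(np.float32)))
        p=W[(near<.12)&(z>.081)&(z<.087)]; print('shelf',len(p),cv2.minAreaRect((p[:,:2]*1000).astype(np.float32)))
E
```

```text
scene drift px [ 0.5227161  -0.14546591  0.11041205] mill px [0.47328035 0.19936286 0.10681911]
handle 0.092 148 [ 0.52183028 -0.14643427  0.11160595] [ 0.51323003 -0.15031174]
handle 0.131 68 [ 0.51546881 -0.14941952  0.13413477] [ 0.50907507 -0.15229772]
blocktop 769 ((512.6288452148438, -149.6485137939453), (81.56304931640625, 81.48677825927734), 72.21260833740234)
milltop 331 [0.49837547 0.19388799 0.13575844] ((497.34454345703125, 194.02024841308594), 24.96466827392578)
shelf 1897 ((493.3687438964844, 195.58033752441406), (92.41702270507812, 160.07098388671875), 12.215999603271484)
side drift px [ 0.506969   -0.16253948  0.12336652] mill px [0.48881602 0.18316531 0.12388575]
handle 0.092 283 [ 0.50804584 -0.16041805  0.11136686] [ 0.51257616 -0.15219131]
handle 0.131 83 [ 0.5112387  -0.1547262   0.13341157] [ 0.51138098 -0.14709377]
blocktop 1139 ((510.9873352050781, -152.44961547851562), (84.14704895019531, 80.75636291503906), 72.76710510253906)
milltop 175 [0.49453039 0.18904583 0.13427104] ((495.8546142578125, 190.17361450195312), 25.20425033569336)
shelf 943 ((490.7591247558594, 191.29791259765625), (91.77445220947266, 163.30075073242188), 12.415276527404785)
```

```bash
python3 - <<'E'
from h import *
for n,pts in(("scene",((242,133),(265,265),(345,175),(338,285))),("side",((325,300),(395,210)))):
    W=cloud(n,np.load(f"pics/{n}0.npy"))
    for u,v in pts:
        q=W[v,u]
        with np.errstate(all='ignore'):
            m=(np.abs(W[...,2]-q[2])<.004)&(np.hypot(W[...,0]-q[0],W[...,1]-q[1])<.12)
        p=W[m]; r=cv2.minAreaRect((p[:,:2]*1000).astype(np.float32)); print(n,u,v,q,len(p),r,cv2.boxPoints(r).round().tolist())
E
python3 -m jog '0.06 0 -0.02 0 0 0 1;0.06 0 -0.02 0 0 0 1;0.06 0 0 0 0 0 1;0.06 0 0 0 0 0 1;0.06 0 0 0 0 0 1;0.06 0 0 0 0 0 1;0.02 0 0 0 0 0 1;0 0 0 0 0 0 1;0 0 0 0 0 0 1;0 0 0 0 0 0 1'
python3 - <<'E'
from h import *
s=readout.read_state(); im,d=capture("wrist"); cv2.imwrite("pics/w1.png",im[:,:,::-1]); np.savez("pics/w1.npz",d=d,p=s['eef_pos'],q=s['orientation'],t=camera_params("wrist")['tool_from_camera'])
E
```

```text
scene 242 133 [ 0.42238979 -0.26678951  0.11156995] 1444 ((420.4437255859375, -306.2818603515625), (111.84947204589844, 110.74180603027344), 0.18464268743991852) [[364.0, -251.0], [365.0, -362.0], [477.0, -361.0], [476.0, -251.0]]
scene 265 265 [ 0.71710661 -0.09977316  0.07874207] 197 ((675.4490966796875, -144.0594940185547), (108.90869140625, 107.73275756835938), 74.53008270263672) [[609.0, -182.0], [713.0, -211.0], [742.0, -106.0], [638.0, -77.0]]
scene 345 175 [nan nan nan] 0 ((0.0, 0.0), (0.0, 0.0), 0.0) [[0.0, 0.0], [0.0, 0.0], [0.0, 0.0], [0.0, 0.0]]
scene 338 285 [0.70383625 0.03669622 0.05528449] 97 ((704.177001953125, 37.872222900390625), (25.72863006591797, 25.61153793334961), 35.93463134765625) [[686.0, 41.0], [701.0, 20.0], [722.0, 35.0], [707.0, 56.0]]
side 325 300 [ 0.45091705 -0.31569437  0.11027654] 4712 ((418.8534240722656, -308.4937744140625), (111.21197509765625, 109.05648803710938), 89.53502655029297) [[364.0, -364.0], [473.0, -365.0], [474.0, -253.0], [365.0, -252.0]]
side 395 210 [ 0.66700775 -0.17915192  0.11060579] 1959 ((673.0364379882812, -147.06640625), (111.64677429199219, 109.60126495361328), 74.15332794189453) [[605.0, -186.0], [711.0, -216.0], [741.0, -108.0], [636.0, -78.0]]
time_s: 0.93
eef_pos: [0.5, 0.1891, 0.2512]
orientation: [0.0, 0.707, 0.707, -0.0]
wrist_force: [-0.1, -0.5, 0.5]
grip_width: 0.0856
grasp_force: 0.0
```

View pics/w1.png

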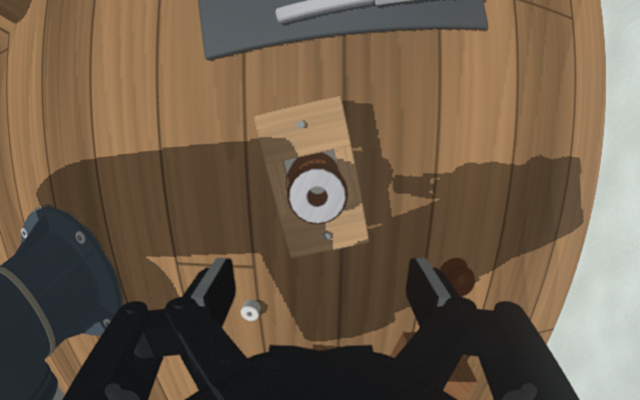

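The wrist view shows the mill's metal ring at about (317,196), with the dark bore in its middle.

```bash
cat >> h.py <<'E'
def wray(uv,z,p,q,T):
    c=camera_params("wrist"); a=(np.atleast_2d(uv)-[c['cx'],c['cy']])/c['fx']; r=np.hypot(*a.T)[:,None]
    D=np.c_[np.sin(r)*a/r,np.cos(r)]
    Rt=R.from_quat(np.roll(q,-1)).as_matrix(); o=p+Rt@T[:3,3]; D=D@T[:3,:3].T@Rt.T
    return o+D*((z-o[2])/D[:,2:])
E
python3 - <<'E'
from h import *
f=np.load("pics/w1.npz"); im=cv2.imread("pics/w1.png"); g=cv2.cvtColor(im,cv2.COLOR_BGR2HSV)
roi=np.zeros(g.shape[:2],bool); roi[150:240,270:365]=1
white=((g[...,1]<40)&(g[...,2]>120)&roi).astype(np.uint8)
cs,h=cv2.findContours(white,cv2.RETR_CCOMP,cv2.CHAIN_APPROX_NONE)
for c,k in zip(cs,h[0]):
    if len(c)<20: continue
    W=wray(c[:,0].astype(float),.135,f['p'],f['q'],f['t'])
    print(k,len(c),c[:,0].mean(0),circ(W[:,:2]).round(4))
cv2.imwrite("pics/w1c.png",cv2.resize(im[140:250,260:375],None,fx=5,fy=5,interpolation=cv2.INTER_NEAREST))
E
```

```text
[ 5  0  2 -1] 154 [316.67532468 195.53896104] [0.4963 0.193  0.0238]
[ 3 -1 -1  1] 60 [316.61666667 197.3       ] [0.4962 0.1919 0.009 ]
```

View pics/w1c.png

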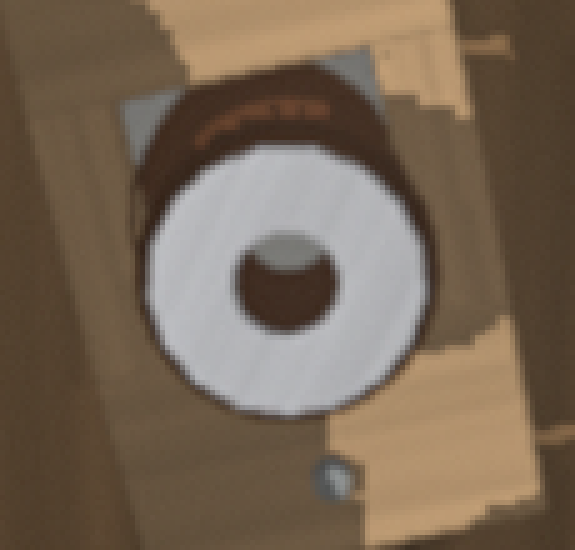

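The crop shows the bore circle centred at about (317,196), concentric with the ring, so the bore is at (0.4963, 0.1930) give or take 0.5 mm. I'll view the drift from the same relative pose so that camera bias cancels.

```bash
python3 -m jog '-0.07 0.008 0 0 0 0 1;-0.07 0.008 0 0 0 0 1;-0.07 0.008 0 0 0 0 1;-0.07 0.008 0 0 0 0 1;-0.07 0 0 0 0 0 1;-0.07 0 0 0 0 0 1;-0.07 0 0 0 0 0 1;-0.07 0 0 0 0 0 1;-0.07 0 0 0 0 0 1;-0.056 0 0 0 0 0 1;0 0 0 0 0 0 1;0 0 0 0 0 0 1'
python3 -m jog '0 0 0 0 0 0 1;0 0 0 0 0 0 1'
python3 - <<'E'
from h import *
s=readout.read_state(); im,d=capture("wrist"); im=im[:,:,::-1].copy(); cv2.imwrite("pics/w2.png",im); np.savez("pics/w2.npz",d=d,p=s['eef_pos'],q=s['orientation'],t=camera_params("wrist")['tool_from_camera'])
print(s['eef_pos'])
cv2.imwrite("pics/w2c.png",cv2.resize(im[140:250,260:375],None,fx=5,fy=5,interpolation=cv2.INTER_NEAREST))
E
```

```text
time_s: 1.98
eef_pos: [0.5153, -0.1551, 0.2513]
orientation: [-0.0, 0.708, 0.706, -0.0]
wrist_force: [-0.2, 1.0, -0.8]
grip_width: 0.0853
grasp_force: 0.0
time_s: 2.15
eef_pos: [0.5158, -0.1525, 0.2514]
orientation: [-0.0, 0.707, 0.707, 0.0]
wrist_force: [0.5, 0.1, 0.4]
grip_width: 0.0856
grasp_force: 0.0
[ 0.51580346 -0.15251077  0.25142259]
```

View pics/w2c.png

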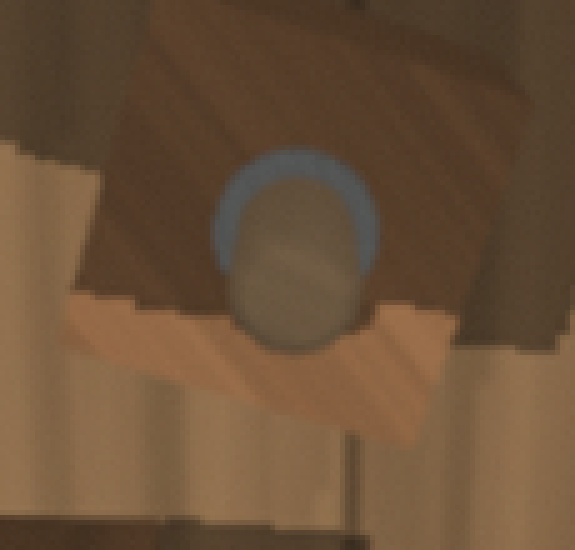

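The crop shows the handle's top disc centred at about (318.7,197) in full-picture pixels, with the collar ring at about (318.8,185.8).

Run:
```python
from h import *
f=np.load("pics/w2.npz");a=(f['p'],f['q'],f['t'])
print(wray([318.7,196.9],.134,*a),wray([318.8,185.8],.088,*a))
f=np.load("pics/w1.npz");a=(f['p'],f['q'],f['t'])
print(wray([316.9,195.9],.135,*a))
```

```text
[[ 0.51387384 -0.14950372  0.134     ]] [[ 0.51372618 -0.15071866  0.088     ]]
[[0.49643854 0.1932779  0.135     ]]
```

```bash
python3 -m jog '0.005 -0.004 0.05 0 0 0 1;0 0 0.05 0 0 0 1;0 0 0.05 0 0 0 1;0 0 0.05 0 0 0 1;0 0 0.05 0 0 0 1;0 0 0.04 0 0 0 1;0 0 0.02 0 0 0 1;0 0 0 0 0 0 1;0 0 0 0 0 0 1;0 0 0 0 0 0 1'
python3 - <<'E'
from h import *
im,d=capture("side"); im=im[:,:,::-1]; cv2.imwrite("pics/s3.png",cv2.resize(im[180:300,220:400],None,fx=4,fy=4))
E
```

```text
time_s: 3.03
eef_pos: [0.5148, -0.1505, 0.0977]
orientation: [0.001, 0.707, 0.707, 0.0]
wrist_force: [-0.3, -0.5, -0.1]
grip_width: 0.0853
grasp_force: 0.0
```

View pics/s3.png

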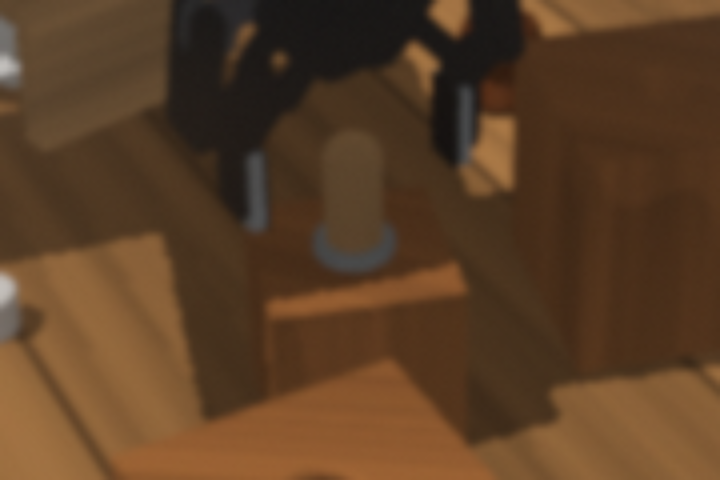

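The open fingers straddle the handle, which is centred at about (352,190) in the crop, and they clear the block. Closing.

```bash
python3 -m jog '0 -0.001 0 0 0 0 0;0 0 0 0 0 0 0;0 0 0 0 0 0 0;0 0 0 0 0 0 0;0 0 0 0 0 0 0;0 0 0 0 0 0 0;0 0 0 0 0 0 0;0 0 0 0 0 0 0;0 0 0 0 0 0 0;0 0 0 0 0 0 0;0 0 0 0 0 0 0;0 0 0 0 0 0 0'
```

```text
time_s: 4.08
eef_pos: [0.5136, -0.1506, 0.0965]
orientation: [0.0, 0.707, 0.707, 0.0]
wrist_force: [-1.1, 0.7, 4.9]
grip_width: 0.0231
grasp_force: 58.4
```

```bash
python3 -m jog '0 0 -0.01 0 0 0 0;0 0 -0.02 0 0 0 0;0 0 -0.03 0 0 0 0;0 0 -0.04 0 0 0 0;0 0 -0.04 0 0 0 0;0 0 -0.04 0 0 0 0;0 0 -0.04 0 0 0 0;0 0 -0.04 0 0 0 0;0 0 -0.03 0 0 0 0;0 0 -0.01 0 0 0 0;0 0 0 0 0 0 0;0 0 0 0 0 0 0'
```

```text
time_s: 5.08
eef_pos: [0.5134, -0.1505, 0.2459]
orientation: [-0.0, 0.707, 0.707, -0.0]
wrist_force: [0.7, -0.5, -1.8]
grip_width: 0.0227
grasp_force: 59.0
```

```bash
python3 -m jog '0.03 -0.005 0 0 0 0 0;0.06 -0.01 0 0 0 0 0;0.07 -0.01 0 0 0 0 0;0.07 -0.01 0 0 0 0 0;0.07 0 0 0 0 0 0;0.07 0 0 0 0 0 0;0.07 0 0 0 0 0 0;0.07 0 0 0 0 0 0;0.07 0 0 0 0 0 0;0.05 0 0 0 0 0 0;0.04 0 0 0 0 0 0;0.016 0 0 0 0 0 0'
python3 -m jog '0 0 0 0 0 0 0;0 0 0 0 0 0 0;0 0 0 0 0 0 0;0 0 0 0 0 0 0'
python3 - <<'E'
from h import *
for n,b in(("side",(60,200,130,310)),("scene",(100,260,370,520))):
    im,d=capture(n); im=im[:,:,::-1]; cv2.imwrite(f"pics/{n}4.png",cv2.resize(im[b[0]:b[1],b[2]:b[3]],None,fx=4,fy=4,interpolation=cv2.INTER_CUBIC))
E
```

```text
time_s: 6.08
eef_pos: [0.4951, 0.1948, 0.2449]
orientation: [-0.001, 0.706, 0.708, -0.001]
wrist_force: [0.3, -0.4, -2.4]
grip_width: 0.0227
grasp_force: 59.0
time_s: 6.42
eef_pos: [0.496, 0.1914, 0.2462]
orientation: [0.0, 0.708, 0.707, -0.0]
wrist_force: [0.5, -0.2, -1.4]
grip_width: 0.0229
grasp_force: 59.0
```

View pics/side4.png

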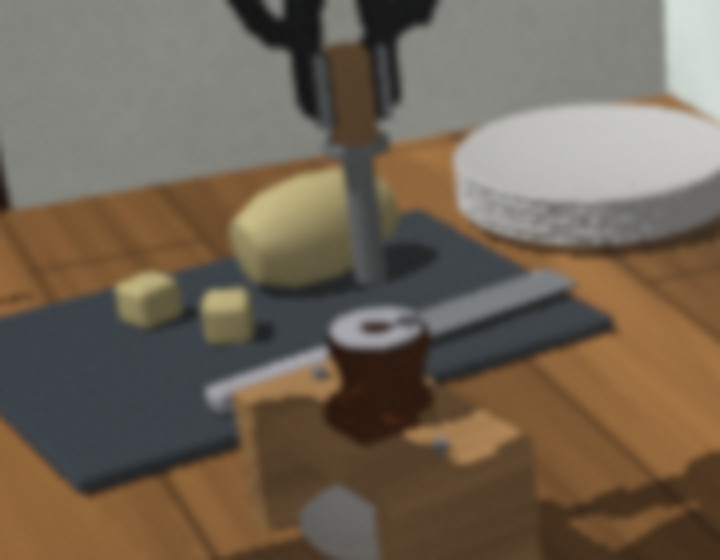

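View pics/scene4.png

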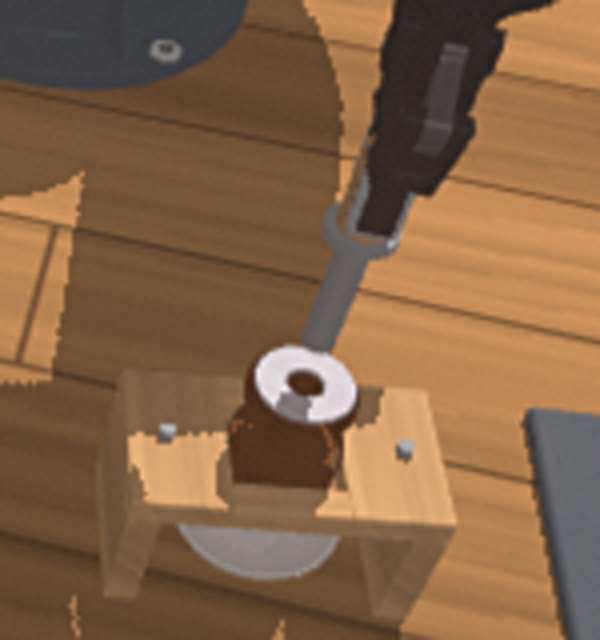

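The side crop shows the drift upright above the mill, with the nose at (371,278) and the bore at (378,327). The scene crop has the nose at about (319,344) and the bore at (305,383). I'll check these numerically.

Run:
```python
from h import *
s=readout.read_state();p=s['eef_pos'];print(p,R.from_quat(np.roll(s['orientation'],-1)).as_matrix()[:,2])
for n,o,nose,bore in(("scene",(370,100),(319,344),(305,383)),("side",(130,60),(371,278),(377,327))):
    c=camera_params(n);K=np.array([[c['fx'],0,c['cx']],[0,c['fy'],c['cy']],[0,0,1]])
    def w(uv,z):
        M=R.from_rotvec(c['rvec']).as_matrix(); d=M.T@np.linalg.solve(K,[uv[0]/4+o[0]-.4,uv[1]/4+o[1]-.4,1]); C=-M.T@c['tvec']; return C+d*(z-C[2])/d[2]
    print(n,'nose',w(nose,p[2]-.0845),'bore',w(bore,.135))
```

```text
[0.4960817  0.19163074 0.24635195] [ 4.21407890e-05 -4.05304036e-05 -9.99999998e-01]
scene nose [0.49577334 0.19322904 0.16185195] bore [0.49653122 0.19375233 0.135     ]
side nose [0.49498194 0.19232611 0.16185195] bore [0.49452773 0.19035476 0.135     ]
```

```bash
python3 -m jog '0.001 0 0.01 0 0 0 0;0 0 0.02 0 0 0 0;0 0 0.01 0 0 0 0;0 0 0.006 0 0 0 0;0 0 0 0 0 0 0;0 0 0 0 0 0 0;0 0 0 0 0 0 0'
python3 -m jog '0 0 0.003 0 0 0 0;0 0 0.002 0 0 0 0;0 0 0.002 0 0 0 0;0 0 0.002 0 0 0 0;0 0 0 0 0 0 0;0 0 0 0 0 0 0'
```

```text
time_s: 7.1
eef_pos: [0.4961, 0.1931, 0.2235]
orientation: [0.0, 0.707, 0.707, 0.0]
wrist_force: [0.1, 0.2, -2.2]
grip_width: 0.0227
grasp_force: 59.0
time_s: 7.6
eef_pos: [0.4959, 0.193, 0.2188]
orientation: [-0.0, 0.707, 0.707, -0.0]
wrist_force: [-0.2, 0.4, -0.9]
grip_width: 0.0222
grasp_force: 59.0
```

```bash
python3 -m jog '0 0 0.002 0 0 0 0;0 0 0.002 0 0 0 0;0 0 0.002 0 0 0 0;0 0 0 0 0 0 0;0 0 0 0 0 0 0'
python3 -m jog '0 0 0.002 0 0 0 0;0 0 0.002 0 0 0 0;0 0 0.002 0 0 0 0;0 0 0 0 0 0 0;0 0 0 0 0 0 0'
```

```text
time_s: 8.02
eef_pos: [0.4959, 0.193, 0.2157]
orientation: [-0.0, 0.707, 0.707, -0.0]
wrist_force: [0.7, -0.4, -1.9]
grip_width: 0.0226
grasp_force: 59.0
time_s: 8.43
eef_pos: [0.496, 0.193, 0.2128]
orientation: [-0.0, 0.707, 0.707, -0.0]
wrist_force: [-0.0, -0.3, -1.3]
grip_width: 0.023
grasp_force: 59.0
```

```bash
python3 -m jog '0 0 0.004 0 0 0 0;0 0 0.006 0 0 0 0;0 0 0.006 0 0 0 0;0 0 0.006 0 0 0 0;0 0 0 0 0 0 0'
python3 -m jog '0 0 0.006 0 0 0 0;0 0 0.008 0 0 0 0;0 0 0.008 0 0 0 0;0 0 0.008 0 0 0 0;0 0 0.008 0 0 0 0;0 0 0.006 0 0 0 0;0 0 0 0 0 0 0;0 0 0 0 0 0 0'
```

```text
time_s: 8.85
eef_pos: [0.4957, 0.1929, 0.201]
orientation: [-0.0, 0.707, 0.707, -0.0]
wrist_force: [0.6, 1.3, -1.4]
grip_width: 0.0225
grasp_force: 59.0
time_s: 9.52
eef_pos: [0.4959, 0.193, 0.1797]
orientation: [-0.0, 0.707, 0.707, -0.0]
wrist_force: [-1.2, 0.3, -1.3]
grip_width: 0.0227
grasp_force: 59.0
```

```bash
python3 -m jog '0 0 0.002 0 0 0 0;0 0 0.002 0 0 0 0;0 0 0.002 0 0 0 0;0 0 0.002 0 0 0 0;0 0 0.002 0 0 0 0;0 0 0.001 0 0 0 0;0 0 0.001 0 0 0 0'
python3 -m jog '0 0 0.001 0 0 0 0;0 0 0.001 0 0 0 0;0 0 0.001 0 0 0 0;0 0 0.001 0 0 0 0'
python3 -m jog '0 0 0.001 0 0 0 0;0 0 0.001 0 0 0 0;0 0 0.001 0 0 0 0;0 0 0.001 0 0 0 0'
```

```text
time_s: 10.1
eef_pos: [0.496, 0.193, 0.1737]
orientation: [-0.0, 0.707, 0.707, -0.0]
wrist_force: [-0.1, 0.1, -1.4]
grip_width: 0.0226
grasp_force: 59.0
time_s: 10.43
eef_pos: [0.496, 0.193, 0.1718]
orientation: [-0.0, 0.707, 0.707, 0.0]
wrist_force: [0.2, 0.1, -0.8]
grip_width: 0.0227
grasp_force: 59.0
time_s: 10.77
eef_pos: [0.4961, 0.193, 0.1699]
orientation: [0.0, 0.707, 0.707, 0.0]
wrist_force: [0.1, -0.7, 0.7]
grip_width: 0.0225
grasp_force: 59.1
```

```bash
python3 -m jog '0 0 0.001 0 0 0 0;0 0 0.001 0 0 0 0'
python3 -m jog '0 0 0.001 0 0 0 0;0 0 0.001 0 0 0 0'
python3 -m jog '0 0 0.001 0 0 0 0;0 0 0.001 0 0 0 0'
python3 -m jog '0 0 0.001 0 0 0 0;0 0 0.001 0 0 0 0'
```

```text
time_s: 10.93
eef_pos: [0.4961, 0.193, 0.1688]
orientation: [0.0, 0.707, 0.707, 0.0]
wrist_force: [-0.5, -0.1, 1.4]
grip_width: 0.0232
grasp_force: 59.1
time_s: 11.1
eef_pos: [0.496, 0.193, 0.1678]
orientation: [0.0, 0.707, 0.707, 0.0]
wrist_force: [0.6, -0.2, 1.6]
grip_width: 0.0227
grasp_force: 59.2
time_s: 11.27
eef_pos: [0.496, 0.193, 0.1667]
orientation: [-0.0, 0.707, 0.707, -0.0]
wrist_force: [0.1, -0.3, 2.1]
grip_width: 0.0224
grasp_force: 59.2
time_s: 11.43
eef_pos: [0.496, 0.193, 0.1658]
orientation: [-0.0, 0.707, 0.707, 0.0]
wrist_force: [0.8, -0.2, 2.3]
grip_width: 0.0225
grasp_force: 59.2
```

```bash
python3 -m jog '0 0 0 0 0 0 0;0 0 0 0 0 0 0;0 0 0 0 0 0 0;0 0 0 0 0 0 0'
python3 -m jog '0 0 0.001 0 0 0 0;0 0 0.001 0 0 0 0;0 0 0.001 0 0 0 0;0 0 0.001 0 0 0 0'
python3 - <<'E'
from h import *
for n,b in(("side",(115,215,170,290)),("scene",(140,270,380,500))):
    im,d=capture(n); cv2.imwrite(f"pics/{n}5.png",cv2.resize(im[b[0]:b[1],b[2]:b[3],::-1],(480,400),interpolation=cv2.INTER_CUBIC))
a,b=[cv2.imread(f"pics/{n}5.png") for n in("side","scene")]
cv2.imwrite("pics/both5.png",cv2.resize(np.hstack([a,b]),(800,333)))
E
```

```text
time_s: 11.77
eef_pos: [0.4959, 0.193, 0.1657]
orientation: [-0.0, 0.707, 0.707, -0.0]
wrist_force: [0.1, 0.3, -1.8]
grip_width: 0.0229
grasp_force: 59.1
time_s: 12.1
eef_pos: [0.496, 0.193, 0.1638]
orientation: [-0.0, 0.707, 0.707, 0.0]
wrist_force: [-0.8, -0.6, 2.5]
grip_width: 0.0229
grasp_force: 59.1
```

View pics/both5.png

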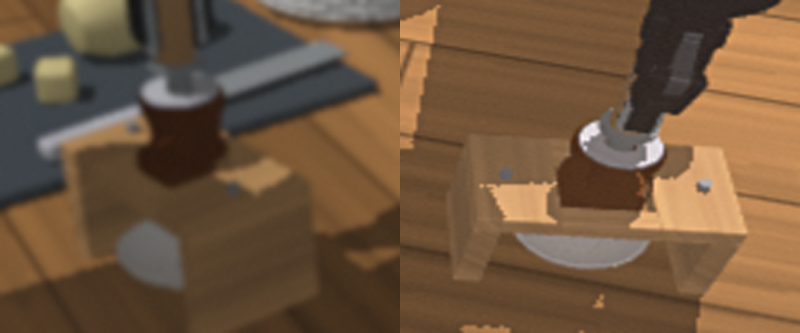

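The drift stands in the bore with the collar close above the ring in both views. I'll check the gap by depth to see whether the drift has slipped in the grip.

Run:
```python
from h import *
for n in("scene","side"):
    im,d=capture(n); W=cloud(n,d); r=np.hypot(W[...,0]-.496,W[...,1]-.193)
    with np.errstate(all='ignore'): m=(r<.02)&(W[...,2]>.137)&(W[...,2]<.2)
    v,u=np.where(m); o=np.argsort(W[m][:,2])
    for lo in np.arange(.137,.2,.003):
        k=m&(W[...,2]>=lo)&(W[...,2]<lo+.003)
        if k.any(): print(n,round(lo,3),k.sum(),'rmax %.4f rmed %.4f'%(r[k].max(),np.median(r[k])),im[k].mean(0).round())
```

```text
scene 0.137 20 rmax 0.0195 rmed 0.0150 [142. 135. 135.]
scene 0.14 2 rmax 0.0089 rmed 0.0086 [100.  94.  92.]
scene 0.146 1 rmax 0.0144 rmed 0.0144 [99. 92. 91.]
scene 0.149 7 rmax 0.0173 rmed 0.0165 [114. 107. 105.]
scene 0.152 25 rmax 0.0192 rmed 0.0165 [108. 103. 101.]
scene 0.155 57 rmax 0.0185 rmed 0.0146 [110. 101.  96.]
scene 0.158 6 rmax 0.0146 rmed 0.0118 [112.  92.  76.]
scene 0.161 4 rmax 0.0121 rmed 0.0119 [113.  87.  63.]
scene 0.164 8 rmax 0.0195 rmed 0.0182 [104.  93.  84.]
scene 0.167 8 rmax 0.0198 rmed 0.0150 [108.  94.  82.]
scene 0.17 6 rmax 0.0199 rmed 0.0171 [102.  92.  84.]
scene 0.173 4 rmax 0.0196 rmed 0.0114 [109.  87.  67.]
scene 0.176 8 rmax 0.0195 rmed 0.0166 [113.  98.  84.]
scene 0.179 7 rmax 0.0191 rmed 0.0184 [104.  90.  78.]
scene 0.182 6 rmax 0.0200 rmed 0.0157 [106.  89.  74.]
scene 0.185 7 rmax 0.0196 rmed 0.0184 [107.  94.  85.]
scene 0.188 4 rmax 0.0118 rmed 0.0116 [113.  88.  65.]
scene 0.191 7 rmax 0.0195 rmed 0.0115 [108.  89.  72.]
scene 0.194 5 rmax 0.0198 rmed 0.0121 [98. 80. 64.]
scene 0.197 4 rmax 0.0148 rmed 0.0104 [94. 72. 52.]
side 0.1
[... 328 characters left out ...]
rmed 0.0136 [79. 62. 46.]
side 0.161 19 rmax 0.0197 rmed 0.0145 [76. 61. 45.]
side 0.164 18 rmax 0.0197 rmed 0.0150 [73. 61. 48.]
side 0.167 19 rmax 0.0199 rmed 0.0150 [69. 58. 47.]
side 0.17 20 rmax 0.0196 rmed 0.0149 [74. 61. 47.]
side 0.173 25 rmax 0.0195 rmed 0.0152 [71. 59. 46.]
side 0.176 23 rmax 0.0199 rmed 0.0137 [70. 60. 48.]
side 0.179 22 rmax 0.0189 rmed 0.0140 [74. 60. 46.]
side 0.182 24 rmax 0.0200 rmed 0.0144 [71. 59. 46.]
side 0.185 18 rmax 0.0200 rmed 0.0151 [69. 60. 50.]
side 0.188 24 rmax 0.0200 rmed 0.0137 [73. 60. 46.]
side 0.191 21 rmax 0.0196 rmed 0.0146 [69. 59. 49.]
side 0.194 24 rmax 0.0199 rmed 0.0155 [72. 61. 48.]
side 0.197 34 rmax 0.0196 rmed 0.0134 [75. 61. 46.]
```

Collar top is at 0.156, where a firm grip would put it, so there is no slip and the insert is sliding. Continuing.

```bash
python3 -m jog '0 0 0.001 0 0 0 0;0 0 0.001 0 0 0 0;0 0 0.001 0 0 0 0;0 0 0.001 0 0 0 0;0 0 0.001 0 0 0 0;0 0 0.001 0 0 0 0'
python3 -m jog '0 0 0.001 0 0 0 0;0 0 0.001 0 0 0 0;0 0 0.001 0 0 0 0;0 0 0.001 0 0 0 0;0 0 0.001 0 0 0 0;0 0 0.001 0 0 0 0'
python3 -m jog '0 0 0.001 0 0 0 0;0 0 0.001 0 0 0 0;0 0 0.001 0 0 0 0;0 0 0.001 0 0 0 0'
python3 -m jog '0 0 0.001 0 0 0 0;0 0 0.001 0 0 0 0;0 0 0.001 0 0 0 0'
```

```text
time_s: 12.8
eef_pos: [0.496, 0.193, 0.1608]
orientation: [-0.0, 0.707, 0.707, 0.0]
wrist_force: [-0.2, -0.5, 1.8]
grip_width: 0.0224
grasp_force: 59.1
time_s: 13.3
eef_pos: [0.496, 0.193, 0.1577]
orientation: [-0.0, 0.707, 0.707, -0.0]
wrist_force: [-0.8, 0.4, 2.0]
grip_width: 0.0229
grasp_force: 59.2
time_s: 13.63
eef_pos: [0.496, 0.193, 0.1558]
orientation: [-0.0, 0.707, 0.707, -0.0]
wrist_force: [-0.4, -0.4, 1.5]
grip_width: 0.0231
grasp_force: 59.2
time_s: 13.88
eef_pos: [0.4959, 0.193, 0.1541]
orientation: [-0.0, 0.707, 0.707, -0.0]
wrist_force: [0.3, 0.4, -1.4]
grip_width: 0.0228
grasp_force: 59.2
```

```bash
python3 -m jog '0 0 0.001 0 0 0 0;0 0 0.001 0 0 0 0;0 0 0.001 0 0 0 0'
python3 -m jog '0 0 0.001 0 0 0 0;0 0 0.001 0 0 0 0;0 0 0.001 0 0 0 0'
python3 -m jog '0 0 0.001 0 0 0 0;0 0 0 0 0 0 0;0 0 0 0 0 0 0;0 0 0 0 0 0 0'
python3 - <<'E'
from h import *
im,d=capture("side"); W=cloud("side",d); cv2.imwrite("pics/side6.png",cv2.resize(im[115:215,170:290,::-1],(720,600),interpolation=cv2.INTER_CUBIC))
E
```

```text
time_s: 14.13
eef_pos: [0.496, 0.193, 0.1527]
orientation: [-0.0, 0.707, 0.707, -0.0]
wrist_force: [0.8, 0.3, -0.9]
grip_width: 0.0226
grasp_force: 59.2
time_s: 14.38
eef_pos: [0.496, 0.193, 0.1512]
orientation: [0.0, 0.707, 0.707, -0.0]
wrist_force: [-0.2, 0.1, -2.2]
grip_width: 0.0225
grasp_force: 59.2
time_s: 14.72
eef_pos: [0.496, 0.193, 0.1508]
orientation: [0.0, 0.707, 0.707, 0.0]
wrist_force: [-0.1, -0.2, -1.7]
grip_width: 0.0224
grasp_force: 59.2
```

View pics/side6.png

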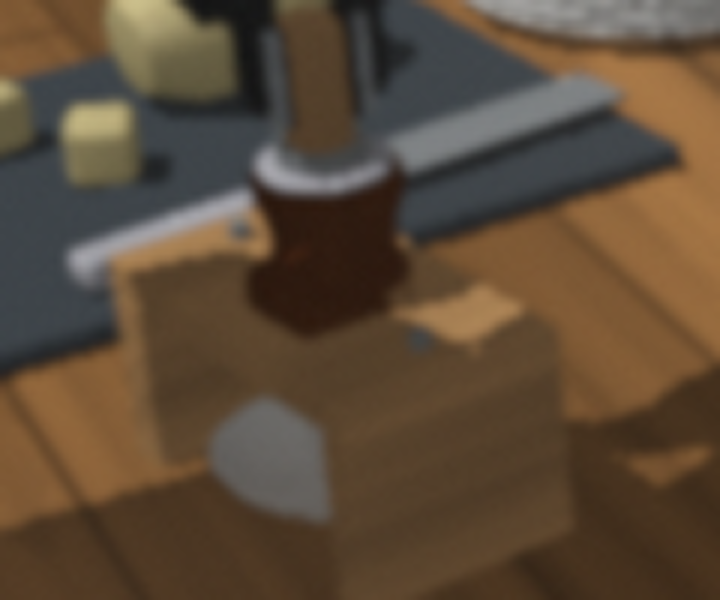

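The crop shows the collar almost on the ring, at about (325,165), and the dish's visible part at (270,460). The insert can't be seen directly, so I'll compare depth under the bridge with the start.

```bash
python3 -m jog '0 0 0.001 0 0 0 0;0 0 0 0 0 0 0;0 0 0 0 0 0 0;0 0 0 0 0 0 0'
python3 - <<'E'
from h import *
out=[]
for n in("scene","side"):
    W0=cloud(n,np.load(f"pics/{n}0.npy"));i0=cv2.imread(f"pics/{n}0.png").astype(int)
    im,d=capture(n); W=cloud(n,d); im=im[:,:,::-1].astype(int)
    for nm,w in(("before",W0),("after",W)):
        r=np.hypot(w[...,0]-.492,w[...,1]-.1935)
        with np.errstate(all='ignore'): m=(r<.05)&(w[...,2]>.001)&(w[...,2]<.058)
        print(n,nm,m.sum(),'zhist',np.histogram(w[m][:,2],bins=np.arange(0,.06,.005))[0], 'r<20mm',(m&(r<.02)).sum())
    with np.errstate(all='ignore'): ch=(np.abs(im-i0).sum(-1)>40)&m
    print('changed',ch.sum(),W[ch].mean(0) if ch.any() else '')
E
```

```text
time_s: 15.1
eef_pos: [0.496, 0.193, 0.1503]
orientation: [0.0, 0.707, 0.707, 0.0]
wrist_force: [-0.2, -0.3, -2.0]
grip_width: 0.023
grasp_force: 59.2
scene before 555 zhist [206  90 105  62  60  32   0   0   0   0   0] r<20mm 107
scene after 565 zhist [205  35 125  82  75  43   0   0   0   0   0] r<20mm 105
changed 0 
side before 288 zhist [26 50 79 56 76  1  0  0  0  0  0] r<20mm 28
side after 294 zhist [24 44 80 64 75  7  0  0  0  0  0] r<20mm 36
changed 165 [0.46180782 0.20387499 0.01448634]
```

Run:
```python
from h import *
n="scene"; d0=np.load("pics/scene0.npy"); W0=cloud(n,d0); im,d=capture(n); W=cloud(n,d)
with np.errstate(all='ignore'): m=(np.hypot(W[...,0]-.492,W[...,1]-.1935)<.05)&(W[...,2]<.06)&(d0-d>.006)
print(m.sum()); print(np.c_[W[m],W0[m][:,2]].round(3)[::4])
```

```text
59
[[0.498 0.183 0.013 0.007]
 [0.506 0.19  0.026 0.007]
 [0.505 0.197 0.028 0.005]
 [0.504 0.189 0.019 0.005]
 [0.508 0.196 0.028 0.01 ]
 [0.504 0.204 0.025 0.009]
 [0.504 0.188 0.015 0.007]
 [0.507 0.195 0.022 0.007]
 [0.503 0.203 0.021 0.006]
 [0.506 0.19  0.015 0.006]
 [0.505 0.198 0.018 0.006]
 [0.503 0.206 0.018 0.006]
 [0.507 0.196 0.016 0.003]
 [0.503 0.205 0.014 0.004]
 [0.507 0.201 0.014 0.004]]
```

A new object now stands in the dish with its top at about 0.028 m and its near face at about x 0.507, so the insert has dropped. Withdrawing the drift.

```bash
python3 -m jog '0 0 -0.006 0 0 0 0;0 0 -0.012 0 0 0 0;0 0 -0.02 0 0 0 0;0 0 -0.02 0 0 0 0;0 0 -0.02 0 0 0 0;0 0 -0.024 0 0 0 0;0 0 -0.024 0 0 0 0;0 0 -0.024 0 0 0 0;0 0 -0.024 0 0 0 0;0 0 -0.02 0 0 0 0;0 0 0 0 0 0 0;0 0 0 0 0 0 0'
python3 -m jog '-0.03 0.005 0 0 0 0 0;-0.06 0.01 0 0 0 0 0;-0.07 0.01 0 0 0 0 0;-0.07 0.01 0 0 0 0 0;-0.07 0 0 0 0 0 0;-0.07 0 0 0 0 0 0;-0.07 0 0 0 0 0 0;-0.07 0 0 0 0 0 0;-0.07 0 0 0 0 0 0;-0.05 0 0 0 0 0 0;-0.04 0 0 0 0 0 0;-0.018 0 0 0 0 0 0'
python3 -m jog '0 0 0 0 0 0 0;0 0 0 0 0 0 0;0 0 0 0 0 0 0;0 0 0 0 0 0 0;0 0 0 0 0 0 0;0 0 0 0 0 0 0'
```

```text
time_s: 16.25
eef_pos: [0.4963, 0.1931, 0.2478]
orientation: [0.0, 0.707, 0.707, 0.001]
wrist_force: [0.0, 0.4, -1.9]
grip_width: 0.0227
grasp_force: 59.0
time_s: 17.25
eef_pos: [0.5129, -0.1533, 0.2464]
orientation: [-0.0, 0.708, 0.706, -0.0]
wrist_force: [0.1, 0.2, -2.3]
grip_width: 0.0225
grasp_force: 59.1
time_s: 17.75
eef_pos: [0.5136, -0.1503, 0.2474]
orientation: [0.0, 0.707, 0.707, 0.0]
wrist_force: [-0.6, 0.5, -1.1]
grip_width: 0.0227
grasp_force: 59.1
```

```bash
python3 -m jog '0 0 0.02 0 0 0 0;0 0 0.03 0 0 0 0;0 0 0.03 0 0 0 0;0 0 0.03 0 0 0 0;0 0 0.025 0 0 0 0;0 0 0.013 0 0 0 0;0 0 0 0 0 0 0;0 0 0 0 0 0 0;0 0 0 0 0 0 0'
python3 -m jog '0 0 0.004 0 0 0 0;0 0 0.004 0 0 0 0;0 0 0.004 0 0 0 0;0 0 0.004 0 0 0 0;0 0 0.004 0 0 0 0;0 0 0 0 0 0 0;0 0 0 0 0 0 0'
```

```text
time_s: 18.5
eef_pos: [0.5139, -0.1511, 0.174]
orientation: [0.0, 0.707, 0.707, 0.0]
wrist_force: [-0.2, 0.1, -1.1]
grip_width: 0.0228
grasp_force: 59.1
time_s: 19.08
eef_pos: [0.5134, -0.151, 0.1632]
orientation: [-0.0, 0.707, 0.707, -0.0]
wrist_force: [0.2, -0.2, -1.6]
grip_width: 0.0227
grasp_force: 59.1
```

```bash
python3 -m jog '0 0 0.01 0 0 0 0;0 0 0.016 0 0 0 0;0 0 0.016 0 0 0 0;0 0 0.016 0 0 0 0;0 0 0.016 0 0 0 0;0 0 0.016 0 0 0 0;0 0 0.016 0 0 0 0;0 0 0.01 0 0 0 0;0 0 0.006 0 0 0 0;0 0 0 0 0 0 0;0 0 0 0 0 0 0'
python3 -m jog '0 0 0.002 0 0 0 0;0 0 0.002 0 0 0 0;0 0 0.002 0 0 0 0;0 0 0.002 0 0 0 0;0 0 0 0 0 0 0;0 0 0 0 0 0 0'
```

```text
time_s: 20.0
eef_pos: [0.5136, -0.151, 0.1024]
orientation: [0.0, 0.707, 0.707, 0.0]
wrist_force: [-0.1, -0.5, -2.1]
grip_width: 0.0225
grasp_force: 59.1
time_s: 20.5
eef_pos: [0.5135, -0.151, 0.0983]
orientation: [-0.0, 0.707, 0.707, -0.0]
wrist_force: [0.8, -0.4, -1.7]
grip_width: 0.0227
grasp_force: 59.1
```

```bash
python3 -m jog '0 0 0.001 0 0 0 0;0 0 0.001 0 0 0 0;0 0 0 0 0 0 0;0 0 0 0 0 0 0'
python3 -m jog '0 0 0.001 0 0 0 0;0 0 0 0 0 0 0;0 0 0 0 0 0 0'
python3 -m jog '0 0 0.001 0 0 0 0;0 0 0 0 0 0 0;0 0 0 0 0 0 0'
```

```text
time_s: 20.83
eef_pos: [0.5135, -0.151, 0.0973]
orientation: [-0.0, 0.707, 0.707, -0.0]
wrist_force: [-0.2, -0.2, -1.4]
grip_width: 0.0224
grasp_force: 59.1
time_s: 21.08
eef_pos: [0.5135, -0.151, 0.0968]
orientation: [-0.0, 0.707, 0.707, -0.0]
wrist_force: [-0.3, -0.8, -2.2]
grip_width: 0.0226
grasp_force: 59.1
time_s: 21.33
eef_pos: [0.5136, -0.151, 0.0965]
orientation: [0.0, 0.707, 0.707, 0.0]
wrist_force: [-1.2, 1.0, 4.1]
grip_width: 0.0227
grasp_force: 59.7
```

Contact is at the original height, 0.0965. Opening gradually, then going up.

```bash
python3 -m jog '0 0 0 0 0 0 0.4;0 0 0 0 0 0 0.6;0 0 0 0 0 0 1;0 0 0 0 0 0 1;0 0 0 0 0 0 1;0 0 0 0 0 0 1;0 0 0 0 0 0 1;0 0 0 0 0 0 1;0 0 0 0 0 0 1;0 0 0 0 0 0 1'
python3 -m jog '0 0 -0.01 0 0 0 1;0 0 -0.03 0 0 0 1;0 0 -0.05 0 0 0 1;0 0 -0.06 0 0 0 1;0 0 -0.06 0 0 0 1;0 0 -0.05 0 0 0 1;0 0 -0.03 0 0 0 1;0 0 -0.01 0 0 0 1;0 0 0 0 0 0 1;0 0 0 0 0 0 1;0 0 0 0 0 0 1;0 0 0 0 0 0 1'
python3 - <<'E'
from h import *
for n in("scene","side"):
    im,d=capture(n); W=cloud(n,d); W0=cloud(n,np.load(f"pics/{n}0.npy"))
    for nm,w in(("before",W0),("now",W)):
        r=np.hypot(w[...,0]-.5135,w[...,1]+.150)
        with np.errstate(all='ignore'): p=w[(r<.022)&(w[...,2]>.092)&(w[...,2]<.128)]; t=w[(r<.022)&(w[...,2]>.1)]
        print(n,nm,p.mean(0).round(4),np.percentile(t[:,2],95).round(4))
    cv2.imwrite(f"pics/{n}7.png",im[:,:,::-1])
E
```

```text
time_s: 22.17
eef_pos: [0.5135, -0.151, 0.0963]
orientation: [-0.0, 0.707, 0.707, -0.0]
wrist_force: [-0.2, -1.0, 0.0]
grip_width: 0.0855
grasp_force: 0.0
time_s: 23.17
eef_pos: [0.5129, -0.1508, 0.2451]
orientation: [-0.001, 0.707, 0.707, -0.0]
wrist_force: [-0.0, -0.2, -0.2]
grip_width: 0.0856
grasp_force: 0.0
scene before [ 0.5218 -0.1465  0.1105] 0.1354
scene now [ 0.5214 -0.1469  0.11  ] 0.3586
side before [ 0.5081 -0.1605  0.1105] 0.1342
side now [ 0.5077 -0.161   0.1103] 0.3624
```

View pics/scene7.png

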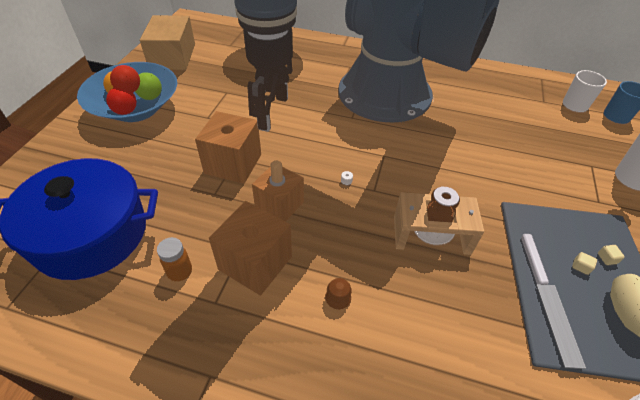

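The drift stands in its block at (277,180), as at the start. The dish is in place under the mill at (435,235), and the spare, head and jar are undisturbed. Handing in.

```bash
python3 -c "from rig import finish_job; print(finish_job())"
```

```text
the job is handed in; nothing more can be done
None
```

The worn insert was pressed out into the dish, the drift is back fully home in its block and released, and I handed the job in at about 23 s; no verdict came back.

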